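# Lock the slab roller for the move

## Task

Put the clay slab roller's transport lock on: slide the wooden grip away from the rollers until you feel its sprung end stop, press it a few millimetres into the spring, shift it across (away from the robot's side, towards the roller's far long edge) into its side pocket as far as it goes, and let go. Do not ram the spring solid, and leave the ceramic pieces around the roller where they are.

Things in the scene. Friction and masses are not known exactly. Their poses are not given: they have to be found in the camera images.
- press: Bench slab roller, fixed to the bench: plywood bed 240 (x) by 400 (y) by 20 mm (y -210 to 190), two steel rollers between grey cheeks 140 mm high with a cross-bar up to 145 mm at its -y end (y -195 to -135) with a crank on the +x cheek, and a lock housing. Origin on the bench under roller x=0, y=0. Its +y points away from the rollers, its +x to its far long edge, away from the robot.
- housing_top (a point): Middle of the flat top of the grey lock housing, 70 mm above the bench, at roller x 8, y 52 mm; the housing measures 130 mm (x) by 235 mm (y). A black rubber dust seal on it hides the lock's track, stop and pocket.
- grip_top (a point): Centre of the top face of the pale wooden block grip, 116 mm above the bench. The block is 36 mm along roller x, 18 mm along roller y, 36 mm tall, on a 12 mm round stem: its underside is 9 mm above the housing. It never turns against the roller. It starts at roller x = 0, y -30 to 0 mm. It slides along +y, then shifts across along +x.
- lock_slide (a joint): How far the grip has slid along roller +y, m; 0 at roller y -30 mm. Drags with 1.5 N. A hidden sprung stop meets it at a different place each time, between 0.080 and 0.130. The stop gives way under 4.5 N plus 1.5 N for each mm, drag extra. Only 3 mm or more into the spring (best 4 to 7) is the way across free; short of that a tooth blocks it.
- lock_grip (a joint): How far the grip has shifted across along roller +x, m: 0 at the start, 0.018 at the end of the pocket; past 0.015 it is clear of the tooth. Shifting drags with up to about 4 N. Once it is in the pocket and let go, the spring pushes the grip back along -y behind the tooth, and it stays.
- trip (a joint): Overload trip inside the housing, not visible: 0 at the start; it is pushed up and stays so when the sprung stop is driven more than 9 mm back (about 18 N; solid at 11 mm).
- stamp_a: White ceramic stamp, upright cylinder 34 mm wide, 45 mm high, loose on the bench on the robot's side of the roller. Origin at its underside. Leave it.
- stamp_b: White ceramic stamp, upright cylinder 34 mm wide, 60 mm high, loose on the bench on the robot's side of the roller. Origin at its underside. Leave it.
- pendant: Round terracotta pendant 44 mm wide, 10 mm thick, lying on the bench beyond the roller's +y end. Origin at its underside. Leave it.
- slip_cup: Blue ceramic cup 72 mm wide, 75 mm high, on the bench beyond the roller's +y end. Origin at its underside. Leave it.

How it is judged:
By the outcome, as a careful person would: the job done as asked, in the order asked, and still so for the second after the job is handed in, with the robot touching nothing.
It also fails if it takes over 54 s, if anything falls off the work surface, if the arm or the gripper's body presses on something with over 40 N, if the wrist force passes 120 N, or if a joint passes its speed limit or range.

## Robot

A 6-joint arm with a two-finger parallel gripper is mounted at the origin on the work surface. World frame = base frame: x ahead of the robot, y to its left, z up, the work surface at z = 0. Lengths are in m, angles in rad, forces in N, time in s.
With the tool pointing down it reaches from about 0.3 to 0.775 m from the base axis. Payload 14.6 kg.
Tool frame: the origin (TCP) lies between the finger pads; the fingertips stand 22 mm ahead of it and the grasp point (between the pads) lies 3 mm ahead of it; z points along the fingers, x is the direction in which the jaws open and shut, and the axes are right-handed (so a half turn about z gives the same grasp; the last joint's range is limited). The gripper opens to 85 mm and grips with 20 to 120 N. Pads are 22 mm wide; open, the fingers measure 114 mm over their backs; the gripper's body (76 mm by 85 mm) begins 54 mm behind the grasp point. The pads swing forward as they close: fully open they stand 13 mm farther back than shut.
Start: joints at [-1.213, 0.3, 1.521, -0, 1.321, -0.067], TCP at [0.227, -0.501, 0.253] pointing down, gripper open.
Joint ranges: [-3.03, 3.03], [-0.79, 2.21], [0.23, 2.52], [-1.04, 4.18], [0, 3.07], [-2.55, 2.55]. Speed limits (rad/s): [2.22, 2.22, 2.57, 3.14, 3.14, 3.14].

## Interface

Orientations are given as a 3x3 rotation matrix whose columns are the frame's x, y, z axes.
In Python, from cell import r gives the robot as it stands. Calls block until the motion is done:
- r.goto(position, orientation): joint-space move of the TCP to a pose.
- r.servo_line(position, rot=None, feed=0.15, force_limit=None): straight line of the TCP; rot=None keeps the orientation; feed is the mean speed in m/s. With force_limit (N) it stops when the force on the tool has changed by that much, and returns True; else False.
- r.movej(angles): joint-space move.
- r.command_gripper(opening, grip_force=None): finger opening in m; grip_force is the grip in N (None keeps the last); returns when the fingers have stopped.
- r.wait(seconds).
- r.solve_ik(position, orientation): joint angles nearest the present ones, or None.
- r.state(): the state.
- r.capture(name): name is "side" or "top"; returns a dict with "frame" (384x512x3 uint8, blue, green, red), "z_map" (384x512 float32, m along the optical axis (not along the pixel's ray), 0 where there is no reading), "vertical_fov" (degrees; the focal length in pixels is half the picture's height over the tangent of half this angle, whatever the lens; pixels are square), "cx", "cy" (the principal point, pixels), "world_from_camera" (4x4, takes a point from camera to world coordinates). Camera axes: x right, y up, looking along -z (the intrinsics and any distortion apply to the point x, -y, -z); pixel columns grow to the right and rows downward; lengths in m; the calibration is good to about 2 mm. A picture is of the moment at which its call begins.
A pose or a line that the arm cannot do raises r.MotionError and nothing moves.
- r.sign_off(): hands the job in, once; it reports no verdict.
Trained networks look in a picture, given as the dict that the camera call returned (one of the last four; its "shot" number tells which), for a name from the list of things; names that differ only in an ending like _2 or _b are one class to them, and where a whole thing is asked for, a point or a joint stands for the part that bears it (a point fixed in the world has none). Each returns a list of dicts, best first, with "score" (0 to 1); they miss things now and then, are a little off and sometimes report something else, mostly with a low value. They report only what shows in the picture. A call takes as long as a camera call.
- r.find_in(picture, target): "box" ([left, top, width, height] in pixels, round what is visible of it).
- r.silhouettes(picture, target): "pixels" (384x512 bool, what is visible of it) and "box" ([left, top, width, height] in pixels, round what is visible of it).
- r.tip_of(picture, target): "location" ([column, row] in pixels: a listed point, or the origin of a listed thing).
The state is a dict: "time": time; "joint_positions": joint angles; "joint_vel": joint speeds; "joint_torque": joint torques, N m; "ee_pos": TCP position; "orientation": TCP orientation; "ft_force": force on the tool from outside, world axes, zero at the start; "wrist_torque": the same for the moment, N m; "gripper_width": finger opening in m.
Only numpy, scipy, OpenCV 4.12 (cv2) and the standard library are available. Lean on these libraries where they do the work, as an engineer would, in place of code of your own. Each camera call takes 0.05 s, during which the arm holds its last target. There are 200 camera calls.

## Working session

There is one attempt and no reset: what is moved stays moved. The work goes in short steps, each a Python script; the robot and the scene stay as the last script left them, time stands still between calls to the robot, and variables do not carry over. Pictures are saved under pics/ and viewed, about 8 in all and at most 12, crops included, and the job is handed in when it is done.

```bash
mkdir -p pics; ls
cat > h.py <<'E'
import numpy as np, cv2
from cell import r
def f(p): return 192/np.tan(np.radians(p["vertical_fov"])/2)
def unproj(p,u,v,d):
    F=f(p); u=np.asarray(u,float);v=np.asarray(v,float)
    c=np.stack([(u-p["cx"])/F*d,-(v-p["cy"])/F*d,-d*np.ones_like(u),np.ones_like(u)],-1)
    return (c@p["world_from_camera"].T)[...,:3]
def at_z(p,u,v,z):
    o=p["world_from_camera"][:3,3]; a=unproj(p,u,v,1.0); d=a-o
    return o+d*(z-o[2])/d[2]
def cloud(p):
    v,u=np.mgrid[:384,:512]; return unproj(p,u,v,p["z_map"])
E
python3 - <<'E'
from h import *
ims=[]
for n in("top","side"):
    p=r.capture(n); print(n,{k:v for k,v in p.items() if k not in("frame","z_map")})
    im=p["frame"].copy()
    for t in("press","housing_top","grip_top"):
        for s in r.tip_of(p,t)[:2]:
            u,v=s["location"]; z={"press":0,"housing_top":.07,"grip_top":.116}[t]
            print(t,s["score"],s["location"],at_z(p,u,v,z), p["z_map"][int(v),int(u)])
            cv2.circle(im,(int(u),int(v)),3,(0,0,255),1)
    ims.append(im)
cv2.imwrite("pics/a.png",cv2.resize(np.vstack(ims),(800,1200))[:600]); cv2.imwrite("pics/b.png",cv2.resize(ims[1],(800,600)))
print(r.state())
E
```

```text
pics
top {'vertical_fov': 49.460480422467334, 'cx': 245.13454280248857, 'cy': 193.82432887945345, 'world_from_camera': array([[-0.0111833 ,  0.9837342 , -0.17928179,  0.39451008],
       [-0.99992274, -0.01197485, -0.00333351,  0.09289483],
       [-0.00542616,  0.17923066,  0.98379212,  0.96357417],
       [ 0.        ,  0.        ,  0.        ,  1.        ]]), 'shot': 1}
press 0.59 [322.8, 186.6] [ 5.85170894e-01 -8.68947696e-02 -1.11022302e-16] 0.910908
housing_top 0.76 [314.4, 182.4] [ 0.58091065 -0.05589335  0.07      ] 0.9112903
grip_top 0.84 [341.8, 171.5] [ 0.59381161 -0.10624091  0.116     ] 0.87049985
grip_top 0.59 [310.4, 181.8] [ 0.57268908 -0.03999074  0.116     ] 0.9113988
side {'vertical_fov': 48.79276480218116, 'cx': 262.8042241122518, 'cy': 198.62417506092234, 'world_from_camera': array([[-0.80452069,  0.30147187, -0.51172373,  0.11577537],
       [-0.59374033, -0.42970472,  0.68031336,  0.64502295],
       [-0.01479476,  0.85115719,  0.52470235,  0.51746429],
       [ 0.        ,  0.        ,  0.        ,  1.        ]]), 'shot': 2}
press 0.98 [290.1, 192.3] [ 0.5842
[... 304 characters left out ...]
        1.32069259e+00, -6.65870981e-02]), 'joint_vel': array([ 0.00149782, -0.00070597, -0.00206034,  0.00010105,  0.00093809,
       -0.0007947 ]), 'joint_torque': array([-9.56465328e-05, -5.42872739e+01, -3.61658299e+01, -3.61548359e-05,
        1.24248116e-03, -3.31882042e-07]), 'ee_pos': array([ 0.22663735, -0.50108031,  0.25320624]), 'orientation': array([[ 4.12098275e-01, -9.11139401e-01, -6.57952167e-05],
       [-9.11139389e-01, -4.12098280e-01,  1.47905448e-04],
       [-1.61876577e-04, -1.00296625e-06, -9.99999987e-01]]), 'ft_force': array([ 0.22535559,  0.27312742, -0.00607783]), 'wrist_torque': array([-0.02735864,  0.00592162,  0.00762506]), 'gripper_width': 0.08554225370391708}
```

View pics/a.png

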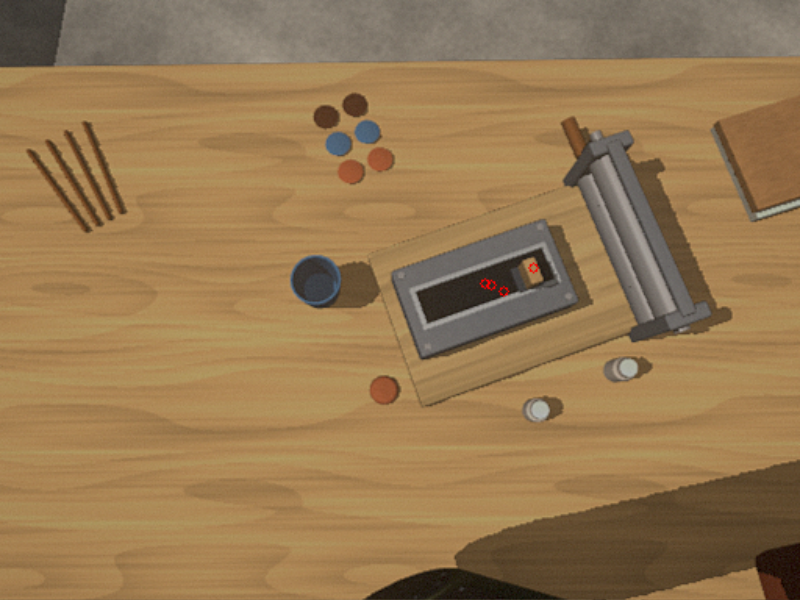

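View pics/b.png

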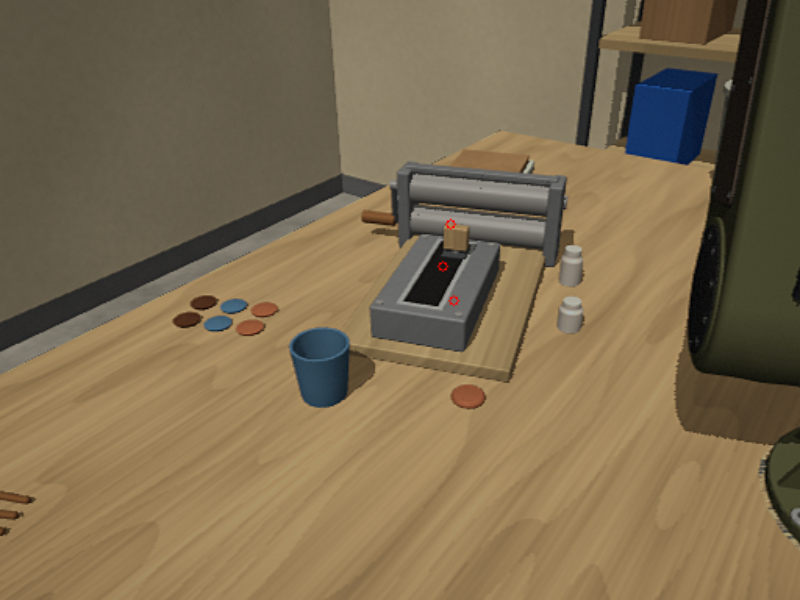

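Run:
```python
from h import *
for n in("top","side"):
    p=r.capture(n); c=cloud(p); ok=p["z_map"]>0
    reg=ok&(abs(c[...,0]-.58)<.2)&(abs(c[...,1]+.06)<.2)
    for nm,z,t in(("housing",.07,.004),("bed",.02,.004),("top",.116,.006)):
        m=reg&(abs(c[...,2]-z)<t)
        if nm=="top": m&=np.hypot(c[...,0]-.597,c[...,1]+.105)<.035
        k,l,s,_=cv2.connectedComponentsWithStats(m.astype(np.uint8))
        i=1+np.argmax(s[1:,4]); q=c[l==i]
        print(n,nm,len(q),q[:,2].mean(),cv2.minAreaRect(q[:,:2].astype(np.float32)*1000), q.mean(0))
    for s in r.silhouettes(p,"grip_top")[:1]: 
        q=c[s["pixels"]&ok]; print("sil",s["score"],s["box"],np.median(q,0),np.percentile(q[:,2],[5,95]))
        q=q[abs(q[:,2]-.116)<.008]; print(len(q),len(q) and cv2.minAreaRect(q[:,:2].astype(np.float32)*1000))
```

```text
top housing 5734 0.06986703983284473 ((580.7642822265625, -46.627655029296875), (129.5561065673828, 234.7114715576172), 18.92534637451172) [ 0.57865364 -0.04302364  0.06986704]
top bed 8055 0.019334957573472582 ((590.0380859375, -77.34385681152344), (252.97889709472656, 338.5144958496094), 18.94911003112793) [ 0.57533242 -0.09635194  0.01933496]
top top 148 0.11461476570291554 ((591.9903564453125, -104.83857727050781), (35.32148742675781, 18.922666549682617), 21.443462371826172) [ 0.59161928 -0.10457454  0.11461477]
sil 0.54 [329.6, 167.4, 18.0, 19.8] [ 0.58868104 -0.09928524  0.10443083] [0.07245421 0.11658402]
131 ((591.3726806640625, -104.03004455566406), (34.909812927246094, 15.717223167419434), 17.703514099121094)
side housing 2844 0.07088530548607583 ((580.3365478515625, -41.827880859375), (129.4415283203125, 235.8587646484375), 18.7316951751709) [ 0.57109292 -0.02152119  0.07088531]
side bed 3539 0.020326565067383003 ((591.8933715820312, -76.70252990722656), (253.7524871826172, 349.7155456542969), 18.951669692993164) [ 0.53410152 -0.0406637   0.02032657]
side top 86 0.11474148225318438 ((592.6323852539062, -101.14329528808594), (35.566566467285156, 18.925334930419922), 20.197818756103516) [ 0.59081116 -0.09851952  0.11474148]
sil 0.92 [283.6, 145.0, 18.5, 17.7] [ 0.58925419 -0.095508    0.09631746] [0.07460706 0.11649001]
71 ((590.3239135742188, -99.0199203491211), (30.730812072753906, 13.754115104675293), 21.51759147644043)
```

```bash
cat >> h.py <<'E'
a=np.radians(18.9)
X=np.array([np.cos(a),np.sin(a),0]); Y=np.array([-np.sin(a),np.cos(a),0])
G=np.array([.592,-.103,.116])   # grip_top at start
def R(s): x=s*Y; z=np.array([0,0,-1.]); return np.stack([x,np.cross(z,x),z],1)
def show(t=""):
    s=r.state(); d=s["ee_pos"]-G; F=s["ft_force"]
    print(t,"t%.2f dx%.1f dy%.1f z%.1f | Fx%.2f Fy%.2f Fz%.2f w%.1f"%(s["time"],d@X*1e3,d@Y*1e3,s["ee_pos"][2]*1e3,F@X,F@Y,F[2],s["gripper_width"]*1e3)); return s
def pic(n,name,box=None):
    im=r.capture(n)["frame"]
    if box: u,v,w,h=box; im=im[v:v+h,u:u+w]
    k=min(800/im.shape[1],600/im.shape[0]); cv2.imwrite(name,cv2.resize(im,None,fx=k,fy=k))
E
python3 - <<'E'
from h import *
P=G.copy(); P[2]=.25
c=[(np.abs(q-r.state()["joint_positions"]).max(),s,q) for s in(1,-1) if (q:=r.solve_ik(P,R(s))) is not None]
for e in c: print(e)
s=min(c,key=lambda e:e[0])[1]
r.goto(P,R(s)); show("above")
P[2]=.106; hit=r.servo_line(P,feed=.08,force_limit=6); show("down %s"%hit)
if not hit:
    r.command_gripper(.0,grip_force=50); show("closed")
    pic("side","pics/c.png",(200,80,200,150))
E
```

```text
(np.float64(2.067276273119444), 1, array([-2.33209121e-01,  4.16451051e-01,  1.37147554e+00, -4.44089210e-16,
        1.35366606e+00, -2.13387268e+00]))
(np.float64(1.0743163804703486), -1, array([-2.33209121e-01,  4.16451051e-01,  1.37147554e+00, -4.44089210e-16,
        1.35366606e+00,  1.00771998e+00]))
above t2.55 dx-0.5 dy-0.8 z250.0 | Fx-0.29 Fy-0.38 Fz0.01 w85.5
down False t4.50 dx0.1 dy-0.1 z106.4 | Fx-0.05 Fy-0.09 Fz0.56 w85.3
closed t5.12 dx0.0 dy-0.1 z106.2 | Fx-0.07 Fy1.50 Fz2.42 w17.3
```

View pics/c.png

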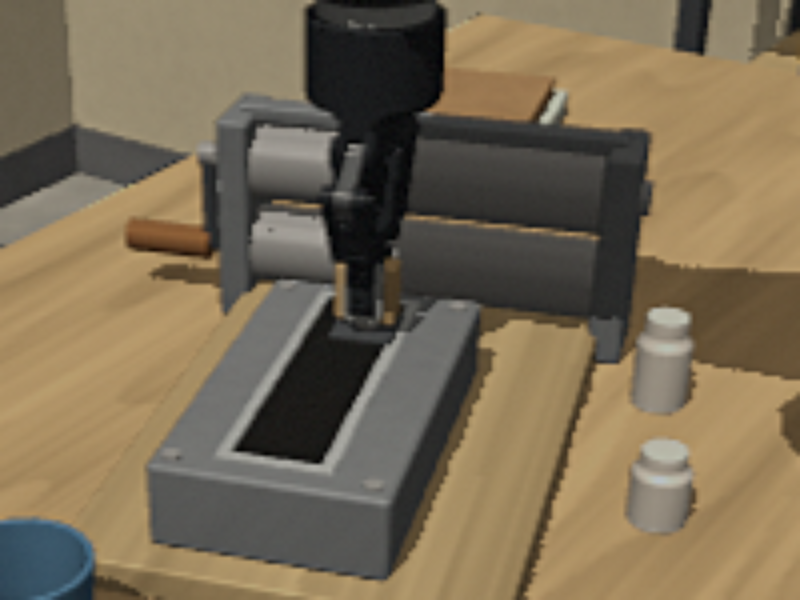

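Run:
```python
from h import *
P=r.state()["ee_pos"].copy(); P0=P.copy()
h=r.servo_line(P0+.046*Y,feed=.06,force_limit=7); show("fast %s"%h)
if not h:
    for i in range(1,40):
        r.servo_line(P0+(.046+.0015*i)*Y,feed=.012)
        s=show(); 
        if s["ft_force"]@Y<-7: break
```

```text
fast False t6.09 dx0.1 dy46.1 z106.2 | Fx-0.37 Fy1.61 Fz4.05 w17.4
 t6.37 dx0.0 dy47.2 z106.2 | Fx-0.15 Fy-0.53 Fz2.72 w17.3
 t6.64 dx0.0 dy49.0 z106.2 | Fx-0.68 Fy-0.70 Fz2.79 w16.9
 t6.92 dx0.1 dy50.6 z106.2 | Fx0.10 Fy-0.08 Fz2.51 w17.5
 t7.19 dx0.0 dy52.1 z106.2 | Fx-0.03 Fy0.08 Fz3.10 w17.7
 t7.47 dx0.0 dy53.6 z106.1 | Fx-0.14 Fy-0.28 Fz2.99 w17.3
 t7.74 dx0.1 dy55.1 z106.2 | Fx0.23 Fy0.30 Fz3.31 w17.4
 t8.02 dx0.0 dy56.6 z106.1 | Fx-0.27 Fy-0.26 Fz2.66 w17.2
 t8.29 dx0.1 dy58.1 z106.2 | Fx0.40 Fy0.11 Fz2.48 w17.3
 t8.57 dx0.0 dy59.6 z106.2 | Fx-0.09 Fy0.65 Fz2.32 w17.3
 t8.84 dx0.1 dy61.1 z106.2 | Fx0.50 Fy-0.44 Fz2.18 w17.2
 t9.12 dx0.0 dy62.6 z106.1 | Fx1.25 Fy0.08 Fz2.44 w17.1
 t9.39 dx0.0 dy64.1 z106.1 | Fx1.14 Fy0.46 Fz2.80 w17.0
 t9.67 dx0.0 dy65.6 z106.2 | Fx0.19 Fy0.32 Fz3.12 w17.2
 t9.94 dx0.0 dy67.1 z106.2 | Fx0.57 Fy-0.03 Fz2.66 w17.2
 t10.22 dx0.0 dy68.6 z106.2 | Fx0.53 Fy-0.99 Fz2.88 w17.5
 t10.49 dx0.0 dy70.1 z106.1 | Fx0.67 Fy1.15 Fz1.93 w17.3
 t10.77 dx0.0 dy71.6 z106.1 | Fx0.99 Fy-0.22 Fz1.64 w17.1
 t11.04 dx0.0 dy73.1 z106.2 | Fx0.53 Fy0.55 Fz2.24 w17.3
 t11.32 dx0.0 dy74.6 z106.2 | Fx1.32 Fy0.02 Fz1.35 w17.3
 t11.59 dx0.0 dy76.1 z106.1 | Fx0.19 Fy0.40 Fz2.66 w17.3
 t11.87 dx0.0 dy77.6 z106.2 | Fx0.45 Fy0.85 Fz2.36 w17.4
 t12.14 dx0.0 dy79.1 z106.2 | Fx-0.21 Fy-0.39 Fz1.97 w17.3
 t12.42 dx0.0 dy80.5 z106.2 | Fx0.61 Fy-1.84 Fz2.06 w17.5
 t12.69 dx0.0 dy81.6 z106.2 | Fx0.70 Fy-4.21 Fz2.02 w17.6
 t12.97 dx0.0 dy82.8 z106.2 | Fx0.96 Fy-6.83 Fz1.09 w17.4
 t13.24 dx0.0 dy84.1 z106.2 | Fx1.11 Fy-8.18 Fz0.03 w17.0
```

Run:
```python
from h import *
P=r.state()["ee_pos"].copy(); show()
def F():
    v=[]
    for _ in range(6): r.wait(.03); v.append(r.state()["ft_force"]@Y)
    return -np.mean(v)
print(F())
for i in range(1,9):
    r.servo_line(P+.0007*i*Y,feed=.01); f_=F(); show("F %.2f"%f_)
    if f_>13: break
```

```text
t13.24 dx0.0 dy84.1 z106.2 | Fx1.11 Fy-8.18 Fz0.03 w17.0
8.622919146465305
F 7.93 t13.89 dx0.0 dy84.0 z106.2 | Fx1.18 Fy-8.13 Fz0.46 w17.0
F 10.19 t14.34 dx0.0 dy84.5 z106.2 | Fx0.84 Fy-10.30 Fz-0.15 w17.6
F 11.12 t14.79 dx0.0 dy85.1 z106.2 | Fx-0.34 Fy-10.86 Fz-1.32 w16.9
F 11.86 t15.24 dx0.0 dy85.6 z106.2 | Fx1.05 Fy-11.26 Fz-1.32 w17.3
F 12.73 t15.69 dx0.0 dy86.2 z106.2 | Fx1.30 Fy-12.82 Fz-0.85 w17.2
F 13.50 t16.14 dx0.0 dy86.8 z106.2 | Fx0.08 Fy-13.22 Fz-1.18 w16.9
```

Run:
```python
from h import *
P=r.state()["ee_pos"].copy(); P=P+0.0003*Y
h=r.servo_line(P+.006*X,feed=.02,force_limit=9); show("6 %s"%h)
if not h:
    h=r.servo_line(P+.014*X,feed=.02,force_limit=9); show("14 %s"%h)
    if not h:
        h=r.servo_line(P+.023*X,feed=.012,force_limit=10); show("23 %s"%h); r.wait(.2); show()
pic("side","pics/d.png",(200,80,200,150))
```

```text
6 True t16.35 dx0.7 dy85.7 z106.1 | Fx-1.51 Fy-10.24 Fz1.26 w17.1
```

View pics/d.png

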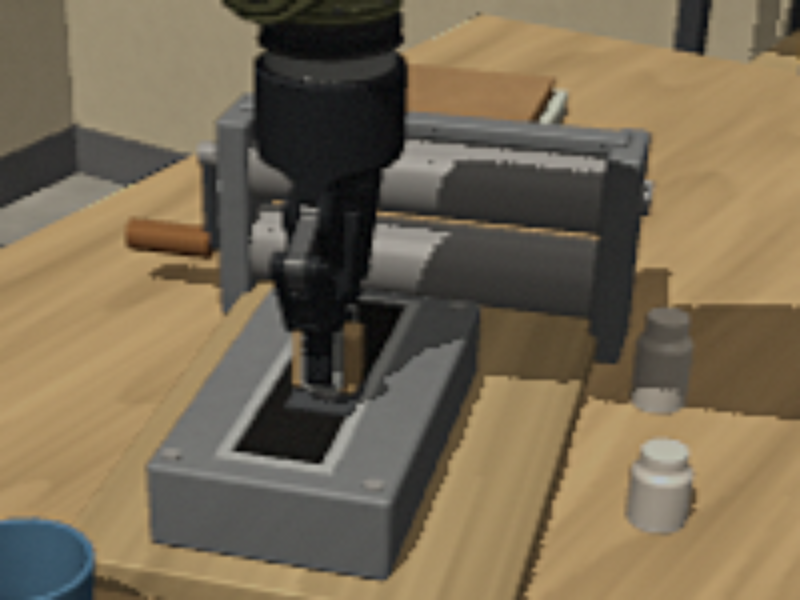

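```bash
cat >> h.py <<'E'
def cmd(dx,dy,z=.106): return np.array([*(G+dx/1e3*X+dy/1e3*Y)[:2],z])
def Fm():
    v=[]
    for _ in range(6): r.wait(.03); v.append(r.state()["ft_force"])
    v=np.mean(v,0); return v@X,v@Y
E
python3 - <<'E'
from h import *
r.servo_line(cmd(0.3,87.5),feed=.01); print(Fm()); show()
r.servo_line(cmd(0.3,88.2),feed=.01); print(Fm()); show()
for dx in (2,4,6,8,10,12,14,16,18):
    h=r.servo_line(cmd(dx,88.2),feed=.02,force_limit=10); s=show("%d %s"%(dx,h))
    if h or abs(s["ft_force"]@X)>9 or s["ft_force"]@Y<-16.5: break
print(Fm())
E
```

```text
(np.float64(1.810870235443115), np.float64(-11.537730107880428))
 t16.86 dx0.5 dy86.2 z106.2 | Fx2.43 Fy-11.54 Fz-0.75 w17.0
(np.float64(2.1575186065126473), np.float64(-13.19437794080477))
 t17.31 dx0.5 dy86.8 z106.2 | Fx1.92 Fy-13.38 Fz-1.50 w17.3
2 False t17.56 dx1.5 dy86.8 z106.1 | Fx-5.28 Fy-12.27 Fz3.75 w17.3
4 False t17.81 dx3.3 dy86.7 z106.1 | Fx-6.44 Fy-13.07 Fz3.77 w17.3
6 False t18.06 dx5.3 dy86.8 z106.1 | Fx-6.94 Fy-13.00 Fz4.75 w17.1
8 False t18.31 dx7.2 dy86.7 z106.1 | Fx-6.24 Fy-12.95 Fz5.32 w17.3
10 False t18.56 dx9.2 dy86.7 z106.1 | Fx-7.72 Fy-12.87 Fz5.31 w17.2
12 False t18.81 dx11.2 dy86.7 z106.1 | Fx-6.61 Fy-12.15 Fz4.92 w17.4
14 False t19.06 dx13.2 dy86.7 z106.1 | Fx-7.54 Fy-11.94 Fz4.39 w17.3
16 False t19.31 dx15.2 dy86.7 z106.1 | Fx-6.95 Fy-12.71 Fz4.76 w17.5
18 False t19.56 dx17.2 dy86.7 z106.1 | Fx-6.94 Fy-12.86 Fz3.79 w17.4
(np.float64(-6.382165757795596), np.float64(-12.751638422675422))
```

Run:
```python
from h import *
for dx in (19,20,21,22,23):
    h=r.servo_line(cmd(dx,88.2),feed=.015); f=Fm(); s=show("%d F%.1f %.1f"%(dx,*f))
    if abs(f[0])>12: break
pic("top","pics/e.png",(260,100,140,105))
```

```text
19 F-7.4 -12.5 t20.21 dx18.1 dy86.7 z106.1 | Fx-7.59 Fy-12.47 Fz4.13 w17.5
20 F-9.7 -12.5 t20.66 dx18.8 dy86.7 z106.0 | Fx-8.89 Fy-12.62 Fz5.23 w17.1
21 F-14.1 -12.3 t21.11 dx19.4 dy86.8 z105.9 | Fx-13.71 Fy-12.55 Fz7.21 w17.0
```

View pics/e.png

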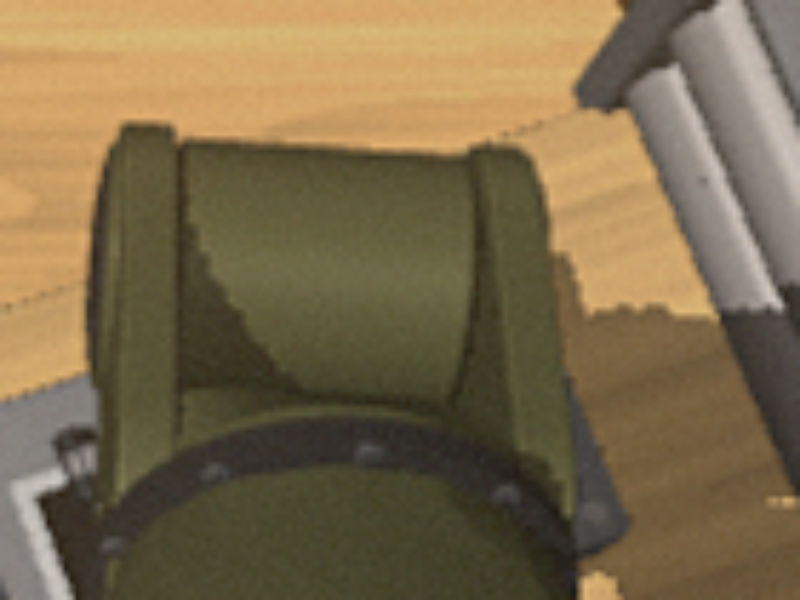

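Run:
```python
from h import *
r.servo_line(cmd(19.6,87.0),feed=.015); print(Fm()); show("eased")
r.command_gripper(.085); show("open"); r.wait(.3); s=show()
P=s["ee_pos"].copy(); P[2]=.25
print(r.servo_line(P,feed=.1,force_limit=8)); show("up")
r.goto(np.array([.35,-.40,.28]),R(-1)); show("away")
for n in("top","side"):
    p=r.capture(n); c=cloud(p)
    for s in r.silhouettes(p,"grip_top")[:1]:
        q=c[s["pixels"]&(abs(c[...,2]-.116)<.008)]; print(n,s["score"],len(q))
        if len(q)>5:
            m=np.array(cv2.minAreaRect(q[:,:2].astype(np.float32)*1000)[0])/1e3-G[:2]; print(m@X[:2]*1e3,m@Y[:2]*1e3)
pic("side","pics/g.png",(180,60,260,195)); pic("top","pics/f.png",(170,60,300,225))
```

```text
(np.float64(-5.676908686579765), np.float64(-11.946831566782429))
eased t21.63 dx18.9 dy85.7 z106.0 | Fx-5.88 Fy-12.15 Fz2.51 w17.6
open t22.30 dx19.6 dy87.1 z106.0 | Fx-0.54 Fy-0.03 Fz-0.78 w84.8
 t22.60 dx19.6 dy87.0 z106.0 | Fx-0.21 Fy0.02 Fz-0.84 w84.7
False
up t24.19 dx19.4 dy87.1 z249.3 | Fx-0.28 Fy0.49 Fz0.33 w84.9
away t25.84 dx-324.4 dy-202.3 z279.9 | Fx0.12 Fy-0.77 Fz0.60 w85.3
top 0.52 146
17.269986438515815 79.67009871642969
side 0.6 114
19.519027611796073 83.88780412218678
```

View pics/f.png

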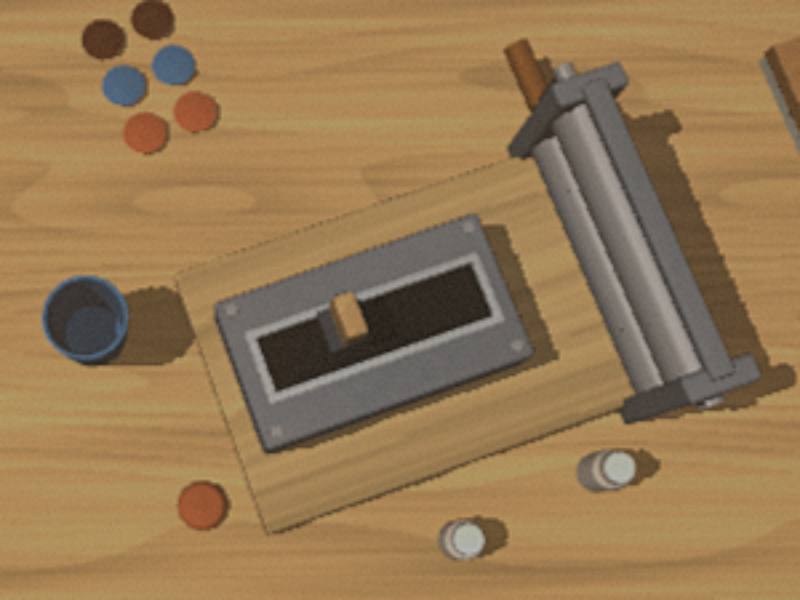

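View pics/g.png

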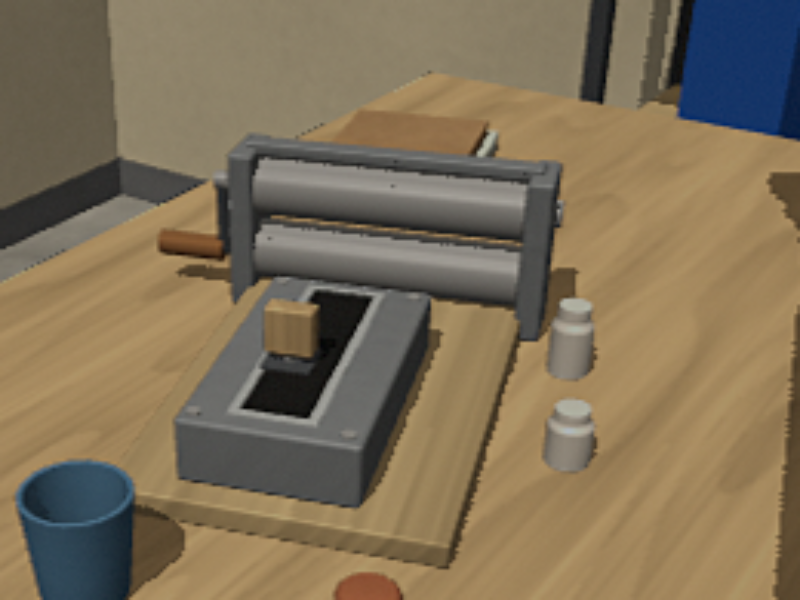

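The pictures show the grip shifted into the pocket: top view at about (348, 315), with the ceramics where they were. Averaged over both cameras it sits 18.4 mm across, and it sprang back about 4 mm from where I held it.

```bash
python3 -c "
from h import *
r.sign_off(); show('done')"
```

```text
the job is handed in; nothing more can be done
the job is handed in; nothing more can be done
```

The transport lock is on, and I handed the job in at about 26 s of the 54 s allowed.

**What I did:** I gripped the block across its 18 mm sides and slid it along +y until I felt the sprung stop, about 80 mm from the start. I pressed on to about 13 N, roughly 5–6 mm into the spring and well under the 18 N trip. I then shifted it across until the force rose at the pocket's end, after about 18.5 mm, eased off, opened the gripper and backed away.

**Last checks:**
- **Grip position:** averaged over the two cameras, the grip sits about 18.4 mm across. It sprang back about 4 mm when released, which fits it sitting behind the tooth.
- **Ceramics:** in the final pictures the stamps, pendant and cup are where they were.
- **Robot:** the arm is clear, with wrist forces near zero.

**What failed or disagreed:**
- **First shift:** the first attempt across stopped after 0.7 mm on my force limit. I had measured its start from the arm's yielded position, so the spring pressure had dropped. I restored the pressure and repeated it.
- **Cameras:** they differ by about 4 mm along y and 2 mm across. They already differed by about 4 mm along y at the start.
- **Trip:** it cannot be seen, so I judge it untouched only from the measured force. That never read more than about 13.5 N along the spring.

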